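# Turn round a row of engraved knobs for inspection

## Task

The four knobs on the aluminium loading rail have just been engraved; move them into the pockets of the black outgoing tray in reverse order: the knob nearest the rail's orange end goes into the tray pocket farthest from the tray's orange end, the next one beside it, and so on, until the last knob stands nearest the tray's orange end. Set each one down gently, upright on the floor of its pocket; do not drop or tip any, and do not push the white bottle or the V-block about.

Things in the scene. Friction and masses are not known exactly. Their poses are not given: they have to be found in the camera images.
- knob_red: loose red anodised instrument knob, standing upright: a skirt 36 mm across and 8 mm high, above it a plain round barrel 30 mm across up to 50 mm total height (two thin bright rings, a short white pointer line on top); 60 to 125 g. Origin: centre of its underside, z up; its yaw does not matter
- knob_blue: loose blue anodised instrument knob, standing upright: a skirt 36 mm across and 8 mm high, above it a plain round barrel 30 mm across up to 50 mm total height (two thin bright rings, a short white pointer line on top); 60 to 125 g. Origin: centre of its underside, z up; its yaw does not matter
- knob_yellow: loose yellow anodised instrument knob, standing upright: a skirt 36 mm across and 8 mm high, above it a plain round barrel 30 mm across up to 50 mm total height (two thin bright rings, a short white pointer line on top); 60 to 125 g. Origin: centre of its underside, z up; its yaw does not matter
- knob_green: loose green anodised instrument knob, standing upright: a skirt 36 mm across and 8 mm high, above it a plain round barrel 30 mm across up to 50 mm total height (two thin bright rings, a short white pointer line on top); 60 to 125 g. Origin: centre of its underside, z up; its yaw does not matter
- dish_red: fixed square dish, red inside and out, 54 x 54 mm, 10 mm high, walls 3 mm, floor 3 mm thick; one of four in a row on the loading rail. At the start the red knob stands in it, up to 4 mm off its centre. It shows where in the row that knob started. Origin: centre of its underside
- dish_blue: fixed square dish, blue inside and out, 54 x 54 mm, 10 mm high, walls 3 mm, floor 3 mm thick; one of four in a row on the loading rail. At the start the blue knob stands in it, up to 4 mm off its centre. It shows where in the row that knob started. Origin: centre of its underside
- dish_yellow: fixed square dish, yellow inside and out, 54 x 54 mm, 10 mm high, walls 3 mm, floor 3 mm thick; one of four in a row on the loading rail. At the start the yellow knob stands in it, up to 4 mm off its centre. It shows where in the row that knob started. Origin: centre of its underside
- dish_green: fixed square dish, green inside and out, 54 x 54 mm, 10 mm high, walls 3 mm, floor 3 mm thick; one of four in a row on the loading rail. At the start the green knob stands in it, up to 4 mm off its centre. It shows where in the row that knob started. Origin: centre of its underside
- rail: loading rail, fixed: bare aluminium bar 64 mm (x) by 234 mm (y), 8 mm high; the four dishes stand on it along its y at y = -87, -29, +29, +87 mm (which colour is where varies); orange end block 28 mm high at its +y end (y = 118 to 134 mm). Origin: centre of its underside, on the bench
- tray: outgoing tray, fixed: black and grey, 64 mm (x) by 237 mm (y); four plain grey pockets along its y, centred at x = 0, y = -87, -29, +29, +87 mm, each 54 x 53 mm inside; pocket floor 4 mm, wall tops 12 mm above the bench, walls 5 mm thick; orange end block 28 mm high at its +y end (y = 118 to 134 mm). Origin: centre of its underside, on the bench
- wash_bottle: bystander: standing white bottle with blue cap, 60 mm across, 150 mm tall, beside the work. Origin: centre of its underside
- v_block: bystander: dark steel V-block, 50 x 70 x 39 mm, beside the work. Origin: centre of its underside

How it is judged:
By the outcome, as a careful person would: the job done as asked, in the order asked, and still so for the second after the job is handed in, with the robot touching nothing.
It also fails if it takes over 99 s, if anything falls off the work surface, if the arm or the gripper's body presses on something with over 40 N, if the wrist force passes 120 N, or if a joint passes its speed limit or range.

## Robot

A 6-joint arm with a two-finger parallel gripper is mounted at the origin on the work surface. World frame = base frame: x ahead of the robot, y to its left, z up, the work surface at z = 0. Lengths are in m, angles in rad, forces in N, time in s.
With the tool pointing down it reaches from about 0.325 to 0.9 m from the base axis. Payload 6.1 kg.
Tool frame: the origin (TCP) lies at the very end of the fingers, on their centre line; the grasp point (between the pads) lies arm.grip_point_offset behind it (arm.grip_point_offset is the distance from the TCP to the grasp point, in m); z points along the fingers, y is the line along which they close (so a half turn about z gives the same grasp; the last joint's range is limited). The gripper opens to 85 mm and grips with 20 to 120 N. Pads are 22 mm wide; open, the fingers measure 114 mm over their backs; the gripper's body (76 mm by 85 mm) begins 54 mm behind the grasp point. The pads swing forward as they close: fully open they stand 13 mm farther back than shut.
Start: joints at [-0.126, 0.22, 1.526, -0, 1.395, -0.126], TCP at [0.625, -0, 0.231] pointing down, gripper open.
Joint ranges: [-2.98, 2.98], [-0.91, 2.08], [0.09, 2.57], [-1.24, 4.39], [0.2, 2.65], [-2.68, 2.68]. Speed limits (rad/s): [2.57, 2.57, 3.01, 3.14, 3.14, 3.14].

## Interface

Orientations are given as a 3x3 rotation matrix whose columns are the frame's x, y, z axes.
In Python, from bench import arm gives the robot as it stands.
- The arm moves only by the tool move_arm, never from a script. Its argument "moves" is a list that holds one entry, the list of rows, each a list of 7 numbers: the closure, from 0 (fully open) to 1 (shut), then the shift along the tool's x, y, z as a fraction of full scale, then the turn, a rotation vector about the tool's x, y, z as a fraction of full scale. A call has 1 to 12 rows; each row is the pose to reach, as a shift and turn from the pose commanded when the call began, along the tool's axes at that moment; what a row does not reach only later rows make up. Full scale, the value 1, is 100 mm for a shift and pi/2 rad for a turn. A row lasts 1/8 s, in which the tool goes at most 62.5 mm and 10.7 degrees, less where a joint would pass 70% of its speed; a pose out of reach is approached as far as the arm can. A call with a number of a shift or a turn outside -1 to 1 is refused whole. A call with a gripper value outside its range is refused whole. The fingers move at their own pace and stop on an object; "force" is the grip in N (left out, the last holds). Time passes only in rows, so rows that repeat a pose let the fingers close. It gives the time, the measured TCP pose, the force, the opening and the grip force at its end, in the units of the state.
- arm.get_state(): the state, without advancing time (a new reading comes with each control period).
- arm.grab_frame(name): name is "scene" or "side" or "wrist"; returns a dict with "pixels" (400x640x3 uint8, blue, green, red), "depth" (400x640 float32, m along the optical axis (not along the pixel's ray), 0 where there is no reading), "fx", "fy", "cx", "cy" (pixels), "extrinsics" (4x4, takes a point from camera to world coordinates); the wrist camera has in their place "hand_eye" (4x4, takes a point from camera to tool coordinates, whose origin is the TCP and whose axes are the flange's). Camera axes: x right, y up, looking along -z (the intrinsics and any distortion apply to the point x, -y, -z); pixel columns grow to the right and rows downward; lengths in m; the calibration is good to about 2 mm. A picture is of the moment at which its call begins: read the wrist's pose just before it.
- arm.hand_in(): hands the job in; it is judged then, once.
The state is a dict: "time": time; "q": joint angles; "joint_vel": joint speeds; "tau": joint torques, N m; "tool_pos": TCP position; "tcp_rot": TCP orientation; "wrist_force": force on the tool from outside, world axes, zero at the start; "torque": the same for the moment, N m; "opening": finger opening in m; "gripper_force": force on a finger pad.
Only numpy, scipy, OpenCV 4.12 (cv2) and the standard library are available. Lean on these libraries where they do the work, as an engineer would, in place of code of your own. Each camera call takes 0.05 s, during which the arm holds its last target. There are 200 camera calls.

## Working session

There is one attempt and no reset: what is moved stays moved. The work goes in short steps, Python scripts to look and compute and a tool call to move; the robot and the scene stay as the last step left them, time stands still between calls to the robot, and variables do not carry over. Pictures are saved under pics/ and viewed, at most 14 in all, crops included, and the job is handed in when it is done.

Besides the shell and the picture viewer there is one more tool, called as name(argument=value, ...) on one line, values as JSON. move_arm: Moves the arm, as the interface text tells. Its arguments: {"type":"object","properties":{"moves":{"type":"array"},"force":{"type":"number"}},"required":["moves"]}

```bash
ls; mkdir -p pics; python3 - <<'E'
from bench import arm
import cv2,numpy as np,pickle
s=arm.get_state();print(s, arm.grip_point_offset)
d={}
for n in ("scene","side"):
    f=arm.grab_frame(n);d[n]=f
    print(n,f['fx'],f['cx'],f['cy'],np.round(f['extrinsics'],3).tolist(),[k for k in f])
    cv2.imwrite(f'pics/{n}0.png',f['pixels'])
pickle.dump(d,open('f0.pkl','wb'))
E
```

```text
pics
{'time': 0.0, 'q': array([-1.26105232e-01,  2.21227792e-01,  1.52761714e+00,  2.05124869e-05,
        1.39469499e+00, -1.26061777e-01]), 'joint_vel': array([-3.95120856e-04,  3.91597177e-04,  6.59809742e-04,  5.50080229e-04,
        1.71650684e-05, -1.30161358e-03]), 'tau': array([-5.06932320e-04, -4.96913910e+01, -3.89390445e+01, -4.46828235e-04,
        1.12446505e-02,  2.49123751e-06]), 'tool_pos': array([6.24394969e-01, 7.64042699e-05, 2.30195017e-01]), 'tcp_rot': array([[ 4.73243447e-05,  9.99998138e-01, -1.92927117e-03],
       [ 9.99999964e-01, -4.68132775e-05,  2.64945988e-04],
       [ 2.64855179e-04, -1.92928364e-03, -9.99998104e-01]]), 'wrist_force': array([-0.43467023, -0.29703353, -0.16032256]), 'torque': array([0.03128302, 0.00414185, 0.02144386]), 'gripper_force': 0.0, 'opening': 0.08585308857488136} 0.0187
scene 424.9246945453911 319.2269240311141 201.28997581953354 [[-0.498, -0.664, 0.558, 1.095], [0.867, -0.369, 0.334, 0.308], [-0.016, 0.65, 0.76, 0.765], [0.0, 0.0, 0.0, 1.0]] ['pixels', 'depth', 'fx', 'fy', 'cx', 'cy', 'extrinsics']
side 398.5443962326572 310.941567787938 201.90436839292062 [[0.875, 0.246, -0.417, 0.204], [-0.484, 0.403, -0.777, -0.672], [-0.023, 0.882, 0.472, 0.468], [0.0, 0.0, 0.0, 1.0]] ['pixels', 'depth', 'fx', 'fy', 'cx', 'cy', 'extrinsics']
```

View pics/scene0.png

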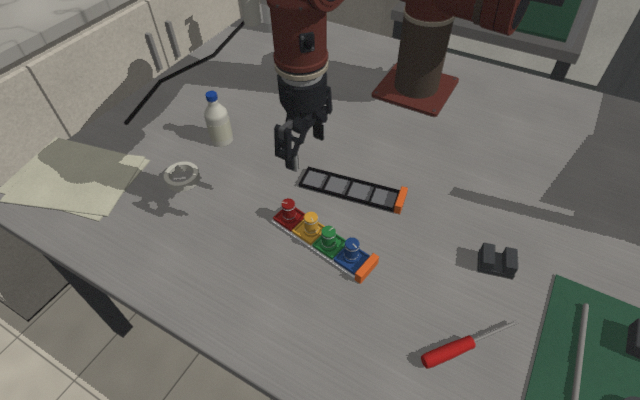

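View pics/side0.png

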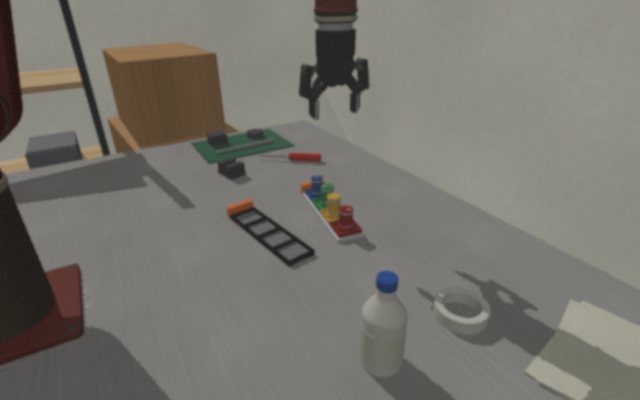

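The scene view shows the rail with red (288,210), yellow (312,222), green (329,238) and blue (351,250), and its orange end at (367,267), next to blue. The tray's orange end is at (401,199), and its far pocket is at (312,182). The side view agrees.

```bash
cat > h.py <<'E'
import numpy as np,cv2
HSV=dict(red=[(0,8),(172,180)],orange=[(9,17)],yellow=[(19,32)],green=[(45,85)],blue=[(100,125)])
def pose(s):
    T=np.eye(4);T[:3,:3]=s['tcp_rot'];T[:3,3]=s['tool_pos'];return T
def cam(f,s=None): return f['extrinsics'] if 'extrinsics' in f else pose(s)@f['hand_eye']
def cloud(f,T):
    v,u=np.mgrid[:400,:640];d=f['depth'].astype(float)
    P=np.stack([(u-f['cx'])/f['fx']*d,-(v-f['cy'])/f['fy']*d,-d],-1)
    return P@T[:3,:3].T+T[:3,3]
def mask(f,c,smin=110,vmin=40):
    h=cv2.cvtColor(f['pixels'],cv2.COLOR_BGR2HSV);m=np.zeros(h.shape[:2],bool)
    for a,b in HSV[c]: m|=(h[...,0]>=a)&(h[...,0]<=b)
    return m&(h[...,1]>smin)&(h[...,2]>vmin)
def ray(f,T,uv,z):
    uv=np.atleast_2d(uv).astype(float)
    d=np.stack([(uv[:,0]-f['cx'])/f['fx'],-(uv[:,1]-f['cy'])/f['fy'],-np.ones(len(uv))],-1)@T[:3,:3].T
    return T[:3,3]+d*((z-T[2,3])/d[:,2])[:,None]
E
python3 - <<'E'
from h import *
import pickle
from bench import arm
d=pickle.load(open('f0.pkl','rb'))
for n in d:
    f=d[n];P=cloud(f,f['extrinsics']);roi=(P[...,0]>.3)&(P[...,0]<.95)&(abs(P[...,1])<.35)&(P[...,2]<.08)&(P[...,2]>-.01)&(f['depth']>0)
    for c in HSV:
        m=(mask(f,c)&roi).astype('uint8');k,L,st,ce=cv2.connectedComponentsWithStats(m)
        for i in range(1,k):
            if st[i,4]>40:
                p=P[L==i];hi=p[p[:,2]>np.percentile(p[:,2],97)-.006]
                print(n,c,st[i,4],ce[i].round(),'all',p.mean(0).round(3),'hi',hi.mean(0).round(4),len(hi))
s=arm.get_state();f=arm.grab_frame('wrist');print(f['hand_eye'].round(3),f['fx'])
pickle.dump((s,f),open('w0.pkl','wb'));cv2.imwrite('pics/w0.png',f['pixels'])
E
```

```text
scene red 106 [288. 204.] all [ 0.616 -0.058  0.061] hi [ 0.6168 -0.0577  0.0614] 105
scene red 402 [289. 218.] all [ 0.623 -0.055  0.021] hi [ 0.6241 -0.0511  0.0471] 39
scene red 406 [435. 356.] all [0.759 0.334 0.022] hi [0.758  0.3355 0.0246] 285
scene orange 215 [400. 200.] all [0.456 0.141 0.024] hi [0.4509 0.1413 0.0285] 148
scene orange 341 [366. 268.] all [0.658 0.153 0.024] hi [0.654  0.1523 0.0281] 226
scene yellow 554 [309. 228.] all [0.633 0.003 0.029] hi [0.6247 0.004  0.0612] 113
scene green 109 [328. 231.] all [0.64  0.054 0.061] hi [0.6405 0.0541 0.0613] 108
scene green 406 [330. 246.] all [0.644 0.061 0.02 ] hi [0.6487 0.0612 0.0479] 30
scene blue 118 [351. 243.] all [0.643 0.11  0.061] hi [0.643  0.1098 0.0613] 118
scene blue 474 [351. 259.] all [0.652 0.115 0.019] hi [0.6526 0.1159 0.0465] 36
side red 129 [310. 157.] all [0.744 0.332 0.015] hi [0.7453 0.3328 0.0201] 54
side red 62 [345. 209.] all [ 0.611 -0.063  0.06 ] hi [ 0.6106 -0.0635  0.06  ] 62
side red 367 [345. 226.] all [ 0.608 -0.069  0.022] hi [ 0.6067 -0.0702  0.0436] 43
side orange 60 [305. 186.] all [0.628 0.149 0.022] hi [0.6306 0.1498 0.0256] 33
side orange 240 [239. 207.] all [0.444 0.133 0.02 ] hi [0.4447 0.1349 0.026 ] 109
side yellow 74 [333. 196.] all [ 0.619 -0.001  0.06 ] hi [ 0.6194 -0.0008  0.0597] 72
side yellow 249 [330. 211.] all [ 0.611 -0.004  0.026] hi [ 0.6148 -0.0076  0.0455] 36
side green 57 [318. 203.] all [0.617 0.062 0.014] hi [0.6153 0.0579 0.0163] 32
[[-0.001  0.946  0.324  0.084]
 [ 1.     0.001 -0.    -0.   ]
 [-0.001  0.324 -0.946 -0.144]
 [ 0.     0.     0.     1.   ]] 345.3621101417912
```

View pics/w0.png

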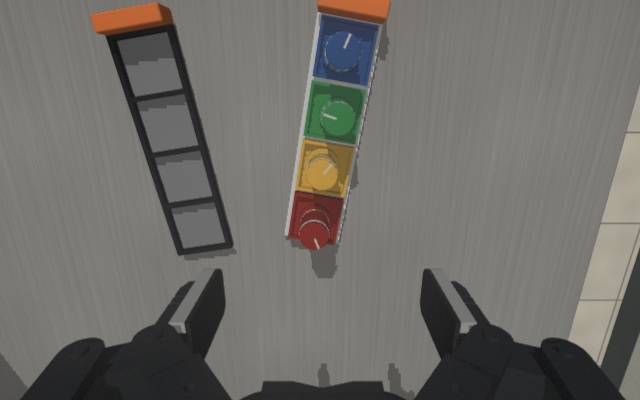

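The wrist view shows the tray on the left, with pockets from (150,65) to (200,225) and its orange end at the top. The rail is on the right: blue (343,50), green (338,118), yellow (322,172), red (314,232). Next I measure both from this view.

```bash
cat > m.py <<'E'
from h import *
import pickle
def knobs(f,T):
    P=cloud(f,T);ok=f['depth']>0;o={}
    for c in ('red','yellow','green','blue'):
        m=ok&(abs(P[...,2]-.061)<.005)&mask(f,c,60,30)&(abs(P[...,1])<.3)
        m=cv2.morphologyEx(m.astype('uint8'),cv2.MORPH_CLOSE,np.ones((3,3)))
        cs=cv2.findContours(m,0,1)[0]
        if not cs: continue
        q=max(cs,key=cv2.contourArea)[:,0];X=ray(f,T,q,.061)[:,:2]
        (cx,cy),r=cv2.minEnclosingCircle((X*1000).astype('float32'))
        zz=P[...,2][m>0];o[c]=(cx,cy);print(c,round(cx,1),round(cy,1),'r',round(r,1),'z',np.median(zz).round(4))
    return o
def tray(f,T):
    P=cloud(f,T)
    g=cv2.cvtColor(f['pixels'],cv2.COLOR_BGR2GRAY)
    m=((f['depth']>0)&(P[...,2]>-.004)&(P[...,2]<.02)&(g<60)&(P[...,0]<.57)&(P[...,0]>.3)&(P[...,1]<.2)&(P[...,1]>-.2)).astype('uint8')
    q=max(cv2.findContours(m,0,1)[0],key=cv2.contourArea)[:,0]
    X=ray(f,T,q,.012)[:,:2]*1000;r=cv2.minAreaRect(X.astype('float32'));print('tray rect',r)
    mp=cv2.findContours(m,cv2.RETR_CCOMP,cv2.CHAIN_APPROX_NONE)
    for c,h in zip(*[mp[0],mp[1][0]]):
        if h[3]>=0 and cv2.contourArea(c)>200:
            rr=cv2.minAreaRect((ray(f,T,c[:,0],.012)[:,:2]*1000).astype('float32'));print(' hole',np.round(rr[0],1),np.round(rr[1],1),round(rr[2],1))
    for x in ('orange',):
        o=(mask(f,x)&(abs(P[...,2]-.028)<.005)).astype('uint8')
        for c in cv2.findContours(o,0,1)[0]:
            if cv2.contourArea(c)>100:
                rr=cv2.minAreaRect((ray(f,T,c[:,0],.028)[:,:2]*1000).astype('float32'));print(' orange',np.round(rr[0],1),np.round(rr[1],1),round(rr[2],1))
E
python3 - <<'E'
from m import *
s,f=pickle.load(open('w0.pkl','rb'));T=cam(f,s);knobs(f,T);tray(f,T)
f=pickle.load(open('f0.pkl','rb'))['scene'];T=f['extrinsics'];print('scene');knobs(f,T);tray(f,T)
f=pickle.load(open('f0.pkl','rb'))['side'];T=f['extrinsics'];print('side');knobs(f,T);tray(f,T)
E
```

```text
red 615.2 -58.8 r 15.4 z 0.0619
yellow 623.5 3.9 r 15.4 z 0.0619
green 638.0 54.4 r 15.0 z 0.062
blue 641.0 109.8 r 15.0 z 0.062
tray rect ((468.42333984375, 21.332359313964844), (67.78662872314453, 248.9066925048828), 9.162434577941895)
 hole [482.2 -69.3] [54.3 53. ] 9.1
 hole [473.6 -12.5] [53.3 53.8] 9.1
 hole [464.7  44.3] [52.9 54.5] 9.3
 hole [455.6 100.6] [52.7 53.8] 9.2
 orange [449.4 139.5] [65.9 16.7] 9.0
 orange [652.  145.8] [15.  63.7] 90.0
scene
red 617.4 -57.5 r 16.2 z 0.0614
yellow 625.2 4.9 r 16.0 z 0.061
green 639.6 54.8 r 15.4 z 0.0613
blue 643.2 111.0 r 15.7 z 0.0614
tray rect ((471.7004699707031, 16.591796875), (71.10556030273438, 238.53248596191406), 9.075216293334961)
 hole [457.3 101.5] [53.2 57.2] 9.6
 hole [466.1  44.6] [54.  56.4] 9.0
 hole [475.3 -12.5] [53.8 55.4] 8.1
 hole [483.9 -69.1] [54.  54.6] 8.9
 orange [653.7 152.8] [17.3 65.3] 80.4
 orange [451.  141.1] [68.1 15.8] 8.9
side
red 610.8 -64.2 r 16.5 z 0.06
yellow 619.1 -2.2 r 17.0 z 0.06
green 631.7 47.4 r 16.4 z 0.0598
blue 634.9 100.0 r 14.7 z 0.0593
tray rect ((462.76959228515625, 6.104789733886719), (66.76353454589844, 248.05792236328125), 9.03149127960205)
 hole [477.4 -79.3] [54.1 49.8] 10.7
 hole [468.6 -22.9] [53.7 49.4] 9.2
 hole [459.1  32.7] [53.1 50.6] 4.4
 hole [450.3  89.2] [54.1 48.8] 8.8
```

move_arm(moves=[[[0, 0.25, 0.05, 0, 0, 0, 0], [0, 0.5, 0.1, 0.1, 0, 0, 0], [0, 0.8, 0.15, 0.3, 0, 0, 0], [0, 1.0, 0.176, 0.6, 0, 0, 0], [0, 1.0, 0.176, 0.8, 0, 0, 0], [0, 1.0, 0.176, 0.8, 0, 0, 0], [0, 1.0, 0.176, 0.8, 0, 0, 0]]], force=40)

```text
time: 1.02
tool_pos: [0.6432, 0.099, 0.1523]
tcp_rot: [[0.001, 1.0, 0.001], [1.0, -0.001, -0.0], [-0.0, 0.001, -1.0]]
wrist_force: [0.1, -0.6, 0.6]
opening: 0.0854
gripper_force: 0.0
```

```bash
python3 - <<'E'
from m import *
from bench import arm
s=arm.get_state();f=arm.grab_frame('wrist');print(s['tool_pos'].round(4));T=cam(f,s);knobs(f,T)
cv2.imwrite('pics/w1.png',f['pixels'])
f=pickle.load(open('f0.pkl','rb'))['scene'];P=cloud(f,f['extrinsics']);p=P[100:145,205:232].reshape(-1,3);p=p[(p[:,2]>.03)&(p[:,2]<.16)];print('bottle',p.min(0),p.max(0),np.median(p,0))
E
```

```text
[0.6432 0.099  0.1523]
red 615.6 -57.1 r 15.4 z 0.0618
yellow 623.7 4.5 r 15.9 z 0.062
green 637.5 54.6 r 15.4 z 0.062
blue 641.0 110.4 r 15.0 z 0.062
bottle [ 0.44975358 -0.38906933  0.03010126] [ 0.50425401 -0.33533742  0.14286768] [ 0.48610501 -0.35222785  0.08589788]
```

View pics/w1.png

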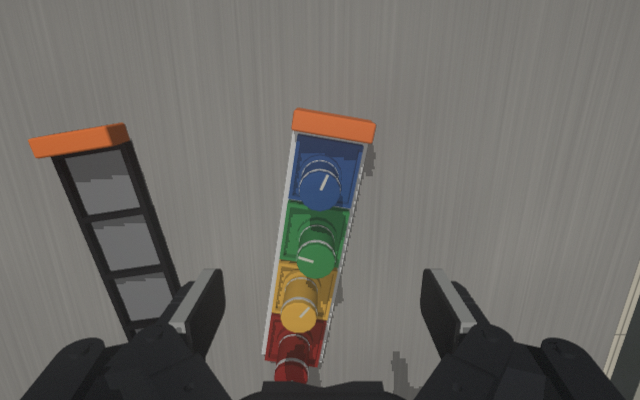

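Blue's top is at (320,188), centred between the pads. I'll descend on it.

move_arm(moves=[[[0, 0.06, -0.01, 0.1, 0, 0, 0], [0, 0.114, -0.015, 0.3, 0, 0, 0], [0, 0.114, -0.015, 0.5, 0, 0, 0], [0, 0.114, -0.015, 0.65, 0, 0, 0], [0, 0.114, -0.015, 0.8, 0, 0, 0], [0, 0.114, -0.015, 0.8, 0, 0, 0]]])

```text
time: 1.82
tool_pos: [0.6398, 0.1112, 0.0692]
tcp_rot: [[0.0, 1.0, -0.003], [1.0, -0.0, -0.0], [-0.0, -0.003, -1.0]]
wrist_force: [-0.3, 0.1, -0.3]
opening: 0.0856
gripper_force: 0.0
```

move_arm(moves=[[[0, 0, 0, 0.15, 0, 0, 0], [0, 0, 0, 0.3, 0, 0, 0], [0, 0, 0, 0.4, 0, 0, 0], [0, 0, 0, 0.44, 0, 0, 0], [0, 0, 0, 0.44, 0, 0, 0], [0, 0, 0, 0.44, 0, 0, 0]]])

```text
time: 2.58
tool_pos: [0.6416, 0.1114, 0.0279]
tcp_rot: [[0.0, 1.0, 0.001], [1.0, -0.0, 0.0], [0.0, 0.001, -1.0]]
wrist_force: [0.2, 0.4, 0.7]
opening: 0.0852
gripper_force: 0.0
```

move_arm(moves=[[[0.3, 0, 0, 0, 0, 0, 0], [0.5, 0, 0, 0, 0, 0, 0], [0.8, 0, 0, 0, 0, 0, 0], [1, 0, 0, 0, 0, 0, 0], [1, 0, 0, 0, 0, 0, 0], [1, 0, 0, 0, 0, 0, 0], [1, 0, 0, 0, 0, 0, 0], [1, 0, 0, 0, 0, 0, 0]]])

```text
time: 3.58
tool_pos: [0.6414, 0.1114, 0.0276]
tcp_rot: [[0.0, 1.0, 0.001], [1.0, -0.0, 0.0], [0.0, 0.001, -1.0]]
wrist_force: [1.0, 0.4, 2.6]
opening: 0.029
gripper_force: 39.6
```

move_arm(moves=[[[1, 0, 0, -0.08, 0, 0, 0], [1, 0, 0, -0.25, 0, 0, 0], [1, 0, 0, -0.5, 0, 0, 0], [1, 0, -0.08, -0.7, 0, 0, 0], [1, -0.1, -0.25, -0.8, 0, 0, 0], [1, -0.25, -0.45, -0.8, 0, 0, 0], [1, -0.45, -0.65, -0.8, 0, 0, 0], [1, -0.65, -0.8, -0.8, 0, 0, 0], [1, -0.85, -0.9, -0.8, 0, 0, 0], [1, -1, -1, -0.8, 0, 0, 0]]])

```text
time: 4.82
tool_pos: [0.5409, 0.0106, 0.1083]
tcp_rot: [[0.0, 1.0, 0.001], [1.0, -0.0, -0.0], [-0.0, 0.001, -1.0]]
wrist_force: [0.5, -0.6, -1.4]
opening: 0.0288
gripper_force: 39.6
```

move_arm(moves=[[[1, -0.25, -0.2, 0, 0, 0, 0], [1, -0.5, -0.4, 0, 0, 0, 0], [1, -0.7, -0.53, 0, 0, 0, 0], [1, -0.815, -0.585, 0.1, 0, 0, 0], [1, -0.815, -0.585, 0.25, 0, 0, 0], [1, -0.815, -0.585, 0.4, 0, 0, 0], [1, -0.815, -0.585, 0.5, 0, 0, 0], [1, -0.815, -0.585, 0.5, 0, 0, 0], [1, -0.815, -0.585, 0.5, 0, 0, 0]]])

```text
time: 5.95
tool_pos: [0.4829, -0.0699, 0.0574]
tcp_rot: [[-0.0, 1.0, 0.0], [1.0, 0.0, 0.0], [0.0, 0.0, -1.0]]
wrist_force: [-0.1, 0.6, -0.6]
opening: 0.0292
gripper_force: 39.7
```

```bash
python3 - <<'E'
from m import *
from bench import arm
s=arm.get_state();f=arm.grab_frame('wrist');print(s['tool_pos'].round(4),s['wrist_force']);T=cam(f,s);tray(f,T)
cv2.imwrite('pics/w2.png',f['pixels'])
cv2.imwrite('pics/s2.png',arm.grab_frame('side')['pixels'][130:330,180:420].repeat(2,0).repeat(2,1))
E
```

```text
[ 0.4829 -0.0699  0.0574] [-0.08955937  0.57688076 -0.58679786]
tray rect ((472.90826416015625, -19.846267700195312), (63.73734664916992, 155.65948486328125), 9.058172225952148)
 hole [472.4 -12.5] [53.7 52.8] 9.1
```

View pics/w2.png

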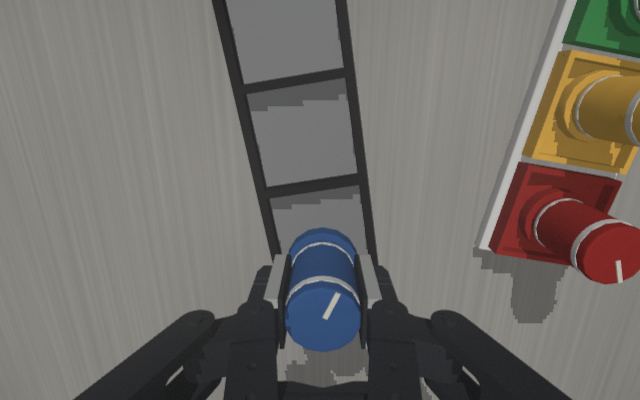

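View pics/s2.png

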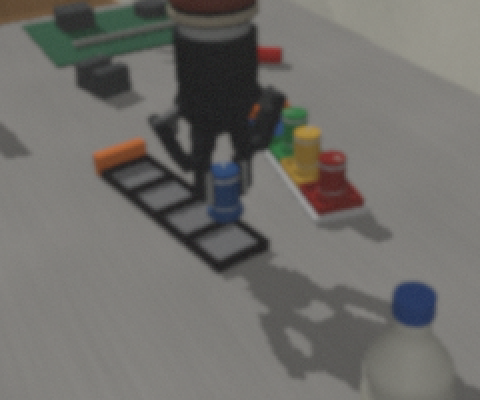

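Blue hangs upright at (322,300), over the last pocket. I'll lower it to just above contact, then creep down.

move_arm(moves=[[[1, 0, 0, 0.15, 0, 0, 0], [1, 0, 0, 0.28, 0, 0, 0], [1, 0, 0, 0.34, 0, 0, 0], [1, 0, 0, 0.355, 0, 0, 0], [1, 0, 0, 0.36, 0, 0, 0], [1, 0, 0, 0.363, 0, 0, 0], [1, 0, 0, 0.366, 0, 0, 0], [1, 0, 0, 0.367, 0, 0, 0], [1, 0, 0, 0.367, 0, 0, 0]]])

```text
time: 7.18
tool_pos: [0.4826, -0.0701, 0.0207]
tcp_rot: [[-0.0, 1.0, 0.0], [1.0, 0.0, -0.0], [-0.0, 0.0, -1.0]]
wrist_force: [0.7, 0.4, -2.2]
opening: 0.029
gripper_force: 39.7
```

move_arm(moves=[[[1, 0, 0, 0.003, 0, 0, 0], [1, 0, 0, 0.005, 0, 0, 0], [1, 0, 0, 0.005, 0, 0, 0]]])

```text
time: 7.55
tool_pos: [0.4827, -0.0701, 0.0206]
tcp_rot: [[-0.0, 1.0, 0.0], [1.0, 0.0, -0.0], [-0.0, 0.0, -1.0]]
wrist_force: [-2.2, 0.8, 5.5]
opening: 0.029
gripper_force: 39.9
```

Contact at about 5 N. Release and rise.

move_arm(moves=[[[0.8, 0, 0, 0, 0, 0, 0], [0.6, 0, 0, 0, 0, 0, 0], [0.4, 0, 0, 0, 0, 0, 0], [0.2, 0, 0, 0, 0, 0, 0], [0, 0, 0, 0, 0, 0, 0], [0, 0, 0, 0, 0, 0, 0], [0, 0, 0, -0.1, 0, 0, 0], [0, 0, 0, -0.3, 0, 0, 0], [0, 0, 0, -0.6, 0, 0, 0], [0, 0, 0, -0.9, 0, 0, 0], [0, 0, 0, -0.9, 0, 0, 0]]])

```text
time: 8.93
tool_pos: [0.485, -0.0708, 0.1135]
tcp_rot: [[-0.0, 1.0, 0.006], [1.0, 0.0, -0.002], [-0.002, 0.006, -1.0]]
wrist_force: [-0.5, -0.4, 0.0]
opening: 0.0856
gripper_force: 0.0
```

```bash
cat > ks.py <<'E'
from m import *
from bench import arm
s=arm.get_state();print(s['tool_pos'].round(4))
for n in ('scene','wrist'):
    f=arm.grab_frame(n);T=cam(f,s);P=cloud(f,T)
    for c in ('red','yellow','green','blue'):
        b=mask(f,c,60,30)&(f['depth']>0)&(abs(P[...,1])<.2)&(P[...,0]>.4)&(P[...,0]<.7)
        for h in (.061,.054):
            m=(b&(abs(P[...,2]-.0007-h)<.0035)).astype('uint8')
            cs=cv2.findContours(m,0,1)[0]
            if not cs: continue
            q=max(cs,key=cv2.contourArea)
            if cv2.contourArea(q)<60: continue
            (x,y),r=cv2.minEnclosingCircle((ray(f,T,q[:,0],h)[:,:2]*1000).astype('float32'));print(n,c,h,round(x,1),round(y,1),'r',round(r,1))
E
python3 ks.py
```

```text
[ 0.485  -0.0708  0.1135]
scene red 0.061 617.5 -58.1 r 15.6
scene yellow 0.061 625.1 4.0 r 15.8
scene green 0.061 639.1 54.9 r 15.2
scene blue 0.054 484.0 -70.4 r 15.3
wrist red 0.061 617.0 -60.6 r 16.3
wrist red 0.054 611.2 -56.6 r 13.8
wrist yellow 0.061 625.4 2.6 r 16.4
wrist yellow 0.054 619.9 2.7 r 14.1
wrist green 0.061 635.7 46.9 r 13.3
wrist green 0.054 629.6 46.4 r 10.5
wrist blue 0.054 484.0 -72.2 r 15.3
```

Blue stands centred in the far pocket. Green is next.

move_arm(moves=[[[0, 0.1, 0.1, 0, 0, 0, 0], [0, 0.3, 0.3, 0, 0, 0, 0], [0, 0.55, 0.55, 0, 0, 0, 0], [0, 0.8, 0.8, 0, 0, 0, 0], [0, 1, 1, 0, 0, 0, 0]]])

```text
time: 9.65
tool_pos: [0.583, 0.0318, 0.1085]
tcp_rot: [[-0.001, 1.0, -0.002], [1.0, 0.001, 0.0], [0.0, -0.002, -1.0]]
wrist_force: [-0.1, 0.4, 0.0]
opening: 0.085
gripper_force: 0.0
```

move_arm(moves=[[[0, 0.12, 0.25, 0, 0, 0, 0], [0, 0.22, 0.45, 0, 0, 0, 0], [0, 0.249, 0.558, 0.05, 0, 0, 0], [0, 0.249, 0.558, 0.2, 0, 0, 0], [0, 0.249, 0.558, 0.4, 0, 0, 0], [0, 0.249, 0.558, 0.6, 0, 0, 0], [0, 0.249, 0.558, 0.75, 0, 0, 0], [0, 0.249, 0.558, 0.82, 0, 0, 0], [0, 0.249, 0.558, 0.82, 0, 0, 0], [0, 0.249, 0.558, 0.82, 0, 0, 0]]])

```text
time: 10.9
tool_pos: [0.6391, 0.0548, 0.029]
tcp_rot: [[-0.0, 1.0, 0.002], [1.0, 0.0, -0.0], [-0.0, 0.002, -1.0]]
wrist_force: [0.0, 0.0, -0.2]
opening: 0.0857
gripper_force: 0.0
```

move_arm(moves=[[[0.3, 0, 0, 0, 0, 0, 0], [0.5, 0, 0, 0, 0, 0, 0], [0.8, 0, 0, 0, 0, 0, 0], [1, 0, 0, 0, 0, 0, 0], [1, 0, 0, 0, 0, 0, 0], [1, 0, 0, 0, 0, 0, 0], [1, 0, 0, 0, 0, 0, 0], [1, 0, 0, 0, 0, 0, 0]]])

```text
time: 11.9
tool_pos: [0.6387, 0.0548, 0.0285]
tcp_rot: [[0.0, 1.0, 0.001], [1.0, -0.0, -0.0], [-0.0, 0.001, -1.0]]
wrist_force: [-1.0, 0.5, 5.0]
opening: 0.0289
gripper_force: 39.6
```

move_arm(moves=[[[1, 0, 0, -0.08, 0, 0, 0], [1, 0, 0, -0.25, 0, 0, 0], [1, 0, 0, -0.5, 0, 0, 0], [1, 0, -0.08, -0.7, 0, 0, 0], [1, -0.05, -0.25, -0.8, 0, 0, 0], [1, -0.15, -0.45, -0.8, 0, 0, 0], [1, -0.25, -0.65, -0.8, 0, 0, 0], [1, -0.35, -0.8, -0.8, 0, 0, 0], [1, -0.45, -0.9, -0.8, 0, 0, 0], [1, -0.5, -1, -0.8, 0, 0, 0]]])

```text
time: 13.15
tool_pos: [0.5383, 0.0042, 0.1087]
tcp_rot: [[0.0, 1.0, 0.001], [1.0, -0.0, -0.0], [-0.0, 0.001, -1.0]]
wrist_force: [-0.5, 0.6, -1.4]
opening: 0.029
gripper_force: 39.6
```

move_arm(moves=[[[1, -0.08, -0.2, 0, 0, 0, 0], [1, -0.13, -0.4, 0, 0, 0, 0], [1, -0.16, -0.55, 0, 0, 0, 0], [1, -0.176, -0.63, 0.05, 0, 0, 0], [1, -0.176, -0.651, 0.15, 0, 0, 0], [1, -0.176, -0.651, 0.35, 0, 0, 0], [1, -0.176, -0.651, 0.55, 0, 0, 0], [1, -0.176, -0.651, 0.7, 0, 0, 0], [1, -0.176, -0.651, 0.8, 0, 0, 0], [1, -0.176, -0.651, 0.84, 0, 0, 0], [1, -0.176, -0.651, 0.855, 0, 0, 0], [1, -0.176, -0.651, 0.86, 0, 0, 0]]])

```text
time: 14.65
tool_pos: [0.4738, -0.0129, 0.0225]
tcp_rot: [[-0.0, 1.0, 0.001], [1.0, 0.0, -0.0], [-0.0, 0.001, -1.0]]
wrist_force: [-0.7, 0.1, -1.1]
opening: 0.0292
gripper_force: 39.7
```

move_arm(moves=[[[1, 0, 0, 0.003, 0, 0, 0], [1, 0, 0, 0.006, 0, 0, 0], [1, 0, 0, 0.008, 0, 0, 0], [1, 0, 0, 0.01, 0, 0, 0], [1, 0, 0, 0.01, 0, 0, 0]]])

```text
time: 15.28
tool_pos: [0.4735, -0.0128, 0.0215]
tcp_rot: [[-0.0, 1.0, 0.0], [1.0, 0.0, -0.0], [-0.0, 0.0, -1.0]]
wrist_force: [-2.0, 0.3, 3.7]
opening: 0.0291
gripper_force: 39.7
```

Contact at 3.7 N. Release, rise, then go to yellow.

move_arm(moves=[[[0.8, 0, 0, 0, 0, 0, 0], [0.6, 0, 0, 0, 0, 0, 0], [0.4, 0, 0, 0, 0, 0, 0], [0.2, 0, 0, 0, 0, 0, 0], [0, 0, 0, 0, 0, 0, 0], [0, 0, 0, 0, 0, 0, 0], [0, 0, 0, -0.1, 0, 0, 0], [0, 0, 0, -0.3, 0, 0, 0], [0, 0, 0, -0.6, 0, 0, 0], [0, 0, 0, -0.9, 0, 0, 0], [0, 0, 0, -0.9, 0, 0, 0]]])

```text
time: 16.65
tool_pos: [0.4757, -0.0132, 0.1145]
tcp_rot: [[-0.0, 1.0, 0.006], [1.0, 0.0, -0.001], [-0.001, 0.006, -1.0]]
wrist_force: [0.4, -0.3, -0.4]
opening: 0.0857
gripper_force: 0.0
```

```bash
python3 ks.py | grep -v wrist
```

```text
[ 0.4757 -0.0132  0.1145]
scene red 0.061 617.3 -58.2 r 15.5
scene yellow 0.061 625.2 4.9 r 16.0
scene green 0.054 474.7 -11.8 r 15.5
scene blue 0.054 484.0 -70.0 r 15.6
```

move_arm(moves=[[[0, 0.02, 0.1, 0, 0, 0, 0], [0, 0.05, 0.3, 0, 0, 0, 0], [0, 0.08, 0.55, 0, 0, 0, 0], [0, 0.12, 0.8, 0, 0, 0, 0], [0, 0.17, 1, 0, 0, 0, 0]]])

```text
time: 17.38
tool_pos: [0.574, 0.0045, 0.1095]
tcp_rot: [[0.0, 1.0, -0.002], [1.0, -0.0, 0.0], [0.0, -0.002, -1.0]]
wrist_force: [-0.3, -0.6, 0.2]
opening: 0.0858
gripper_force: 0.0
```

move_arm(moves=[[[0, 0, 0.25, 0, 0, 0, 0], [0, 0, 0.43, 0, 0, 0, 0], [0, 0, 0.507, 0.05, 0, 0, 0], [0, 0, 0.507, 0.2, 0, 0, 0], [0, 0, 0.507, 0.4, 0, 0, 0], [0, 0, 0.507, 0.6, 0, 0, 0], [0, 0, 0.507, 0.75, 0, 0, 0], [0, 0, 0.507, 0.83, 0, 0, 0], [0, 0, 0.507, 0.83, 0, 0, 0], [0, 0, 0.507, 0.83, 0, 0, 0]]])

```text
time: 18.62
tool_pos: [0.6247, 0.0041, 0.0289]
tcp_rot: [[0.0, 1.0, 0.001], [1.0, -0.0, -0.0], [-0.0, 0.001, -1.0]]
wrist_force: [0.2, 0.5, 1.0]
opening: 0.0854
gripper_force: 0.0
```

move_arm(moves=[[[0.3, 0, 0, 0, 0, 0, 0], [0.5, 0, 0, 0, 0, 0, 0], [0.8, 0, 0, 0, 0, 0, 0], [1, 0, 0, 0, 0, 0, 0], [1, 0, 0, 0, 0, 0, 0], [1, 0, 0, 0, 0, 0, 0], [1, 0, 0, 0, 0, 0, 0], [1, 0, 0, 0, 0, 0, 0]]])

```text
time: 19.62
tool_pos: [0.6243, 0.0042, 0.0285]
tcp_rot: [[0.0, 1.0, 0.001], [1.0, -0.0, -0.0], [-0.0, 0.001, -1.0]]
wrist_force: [-0.8, -0.0, 4.8]
opening: 0.0287
gripper_force: 39.6
```

move_arm(moves=[[[1, 0, 0, -0.08, 0, 0, 0], [1, 0, 0, -0.25, 0, 0, 0], [1, 0, 0, -0.5, 0, 0, 0], [1, 0, -0.08, -0.7, 0, 0, 0], [1, 0.05, -0.25, -0.8, 0, 0, 0], [1, 0.1, -0.45, -0.8, 0, 0, 0], [1, 0.15, -0.65, -0.8, 0, 0, 0], [1, 0.2, -0.8, -0.8, 0, 0, 0], [1, 0.25, -0.9, -0.8, 0, 0, 0], [1, 0.3, -1, -0.8, 0, 0, 0]]])

```text
time: 20.88
tool_pos: [0.5239, 0.0344, 0.1087]
tcp_rot: [[0.0, 1.0, 0.001], [1.0, -0.0, -0.0], [-0.0, 0.001, -1.0]]
wrist_force: [0.8, -0.2, -0.3]
opening: 0.029
gripper_force: 39.6
```

move_arm(moves=[[[1, 0.05, -0.2, 0, 0, 0, 0], [1, 0.08, -0.4, 0, 0, 0, 0], [1, 0.1, -0.52, 0, 0, 0, 0], [1, 0.102, -0.58, 0.05, 0, 0, 0], [1, 0.102, -0.599, 0.15, 0, 0, 0], [1, 0.102, -0.599, 0.35, 0, 0, 0], [1, 0.102, -0.599, 0.55, 0, 0, 0], [1, 0.102, -0.599, 0.7, 0, 0, 0], [1, 0.102, -0.599, 0.8, 0, 0, 0], [1, 0.102, -0.599, 0.84, 0, 0, 0], [1, 0.102, -0.599, 0.855, 0, 0, 0], [1, 0.102, -0.599, 0.86, 0, 0, 0]]])

```text
time: 22.38
tool_pos: [0.4646, 0.0444, 0.0225]
tcp_rot: [[-0.0, 1.0, 0.001], [1.0, 0.0, -0.0], [-0.0, 0.001, -1.0]]
wrist_force: [-0.1, -0.6, -1.1]
opening: 0.0288
gripper_force: 39.6
```

move_arm(moves=[[[1, 0, 0, 0.003, 0, 0, 0], [1, 0, 0, 0.006, 0, 0, 0], [1, 0, 0, 0.008, 0, 0, 0], [1, 0, 0, 0.01, 0, 0, 0], [1, 0, 0, 0.01, 0, 0, 0]]])

```text
time: 23.0
tool_pos: [0.4642, 0.0444, 0.0215]
tcp_rot: [[-0.0, 1.0, 0.0], [1.0, 0.0, -0.0], [-0.0, 0.0, -1.0]]
wrist_force: [-1.6, 0.3, 6.3]
opening: 0.0293
gripper_force: 39.7
```

move_arm(moves=[[[0.8, 0, 0, 0, 0, 0, 0], [0.6, 0, 0, 0, 0, 0, 0], [0.4, 0, 0, 0, 0, 0, 0], [0.2, 0, 0, 0, 0, 0, 0], [0, 0, 0, 0, 0, 0, 0], [0, 0, 0, 0, 0, 0, 0], [0, 0, 0, -0.1, 0, 0, 0], [0, 0, 0, -0.3, 0, 0, 0], [0, 0, 0, -0.6, 0, 0, 0], [0, 0, 0, -0.9, 0, 0, 0], [0, 0, 0, -0.9, 0, 0, 0]]])

```text
time: 24.38
tool_pos: [0.4665, 0.0443, 0.1144]
tcp_rot: [[-0.0, 1.0, 0.006], [1.0, 0.0, -0.0], [-0.0, 0.006, -1.0]]
wrist_force: [-0.2, -0.7, -1.2]
opening: 0.0854
gripper_force: 0.0
```

```bash
python3 ks.py | grep -v wrist
```

```text
[0.4665 0.0443 0.1144]
scene red 0.061 617.4 -58.2 r 15.5
scene yellow 0.054 466.3 45.1 r 16.1
scene green 0.054 474.6 -12.3 r 15.4
scene blue 0.054 484.0 -70.4 r 15.3
```

move_arm(moves=[[[0, -0.05, 0.1, 0, 0, 0, 0], [0, -0.15, 0.3, 0, 0, 0, 0], [0, -0.3, 0.55, 0, 0, 0, 0], [0, -0.45, 0.8, 0, 0, 0, 0], [0, -0.6, 1, 0, 0, 0, 0]]])

```text
time: 25.1
tool_pos: [0.5648, -0.0164, 0.1096]
tcp_rot: [[0.0, 1.0, -0.002], [1.0, -0.0, 0.0], [0.0, -0.002, -1.0]]
wrist_force: [-0.0, 0.1, -0.2]
opening: 0.0854
gripper_force: 0.0
```

move_arm(moves=[[[0, -0.2, 0.25, 0, 0, 0, 0], [0, -0.35, 0.43, 0, 0, 0, 0], [0, -0.427, 0.519, 0.05, 0, 0, 0], [0, -0.427, 0.519, 0.2, 0, 0, 0], [0, -0.427, 0.519, 0.4, 0, 0, 0], [0, -0.427, 0.519, 0.6, 0, 0, 0], [0, -0.427, 0.519, 0.75, 0, 0, 0], [0, -0.427, 0.519, 0.83, 0, 0, 0], [0, -0.427, 0.519, 0.83, 0, 0, 0], [0, -0.427, 0.519, 0.83, 0, 0, 0]]])

```text
time: 26.35
tool_pos: [0.6167, -0.0584, 0.0289]
tcp_rot: [[-0.0, 1.0, 0.001], [1.0, 0.0, -0.0], [-0.0, 0.001, -1.0]]
wrist_force: [0.1, -0.3, -0.3]
opening: 0.0856
gripper_force: 0.0
```

move_arm(moves=[[[0.3, 0, 0, 0, 0, 0, 0], [0.5, 0, 0, 0, 0, 0, 0], [0.8, 0, 0, 0, 0, 0, 0], [1, 0, 0, 0, 0, 0, 0], [1, 0, 0, 0, 0, 0, 0], [1, 0, 0, 0, 0, 0, 0], [1, 0, 0, 0, 0, 0, 0], [1, 0, 0, 0, 0, 0, 0]]])

```text
time: 27.35
tool_pos: [0.6163, -0.0584, 0.0285]
tcp_rot: [[-0.0, 1.0, 0.001], [1.0, 0.0, -0.0], [-0.0, 0.001, -1.0]]
wrist_force: [0.2, 0.3, 4.5]
opening: 0.0291
gripper_force: 39.6
```

move_arm(moves=[[[1, 0, 0, -0.08, 0, 0, 0], [1, 0, 0, -0.25, 0, 0, 0], [1, 0, 0, -0.5, 0, 0, 0], [1, 0, -0.03, -0.7, 0, 0, 0], [1, 0.1, -0.12, -0.8, 0, 0, 0], [1, 0.3, -0.25, -0.8, 0, 0, 0], [1, 0.5, -0.4, -0.8, 0, 0, 0], [1, 0.7, -0.55, -0.8, 0, 0, 0], [1, 0.87, -0.67, -0.8, 0, 0, 0], [1, 1, -0.75, -0.8, 0, 0, 0]]])

```text
time: 28.6
tool_pos: [0.5399, 0.0428, 0.108]
tcp_rot: [[-0.001, 1.0, -0.001], [1.0, 0.001, 0.0], [0.0, -0.001, -1.0]]
wrist_force: [0.5, -0.2, -1.0]
opening: 0.0291
gripper_force: 39.6
```

move_arm(moves=[[[1, 0.2, -0.25, 0, 0, 0, 0], [1, 0.4, -0.5, 0, 0, 0, 0], [1, 0.54, -0.72, 0, 0, 0, 0], [1, 0.6, -0.83, 0.05, 0, 0, 0], [1, 0.601, -0.861, 0.15, 0, 0, 0], [1, 0.601, -0.861, 0.35, 0, 0, 0], [1, 0.601, -0.861, 0.55, 0, 0, 0], [1, 0.601, -0.861, 0.7, 0, 0, 0], [1, 0.601, -0.861, 0.8, 0, 0, 0], [1, 0.601, -0.861, 0.84, 0, 0, 0], [1, 0.601, -0.861, 0.855, 0, 0, 0], [1, 0.601, -0.861, 0.86, 0, 0, 0]]])

```text
time: 30.1
tool_pos: [0.4554, 0.1019, 0.0225]
tcp_rot: [[-0.0, 1.0, 0.001], [1.0, 0.0, 0.0], [0.0, 0.001, -1.0]]
wrist_force: [0.5, -0.4, -0.5]
opening: 0.0293
gripper_force: 39.7
```

move_arm(moves=[[[1, 0, 0, 0.003, 0, 0, 0], [1, 0, 0, 0.006, 0, 0, 0], [1, 0, 0, 0.008, 0, 0, 0], [1, 0, 0, 0.01, 0, 0, 0], [1, 0, 0, 0.01, 0, 0, 0]]])

```text
time: 30.72
tool_pos: [0.455, 0.1018, 0.0215]
tcp_rot: [[-0.0, 1.0, 0.0], [1.0, 0.0, -0.0], [-0.0, 0.0, -1.0]]
wrist_force: [-2.1, 0.3, 5.6]
opening: 0.0292
gripper_force: 39.7
```

move_arm(moves=[[[0.8, 0, 0, 0, 0, 0, 0], [0.6, 0, 0, 0, 0, 0, 0], [0.4, 0, 0, 0, 0, 0, 0], [0.2, 0, 0, 0, 0, 0, 0], [0, 0, 0, 0, 0, 0, 0], [0, 0, 0, 0, 0, 0, 0], [0, 0, 0, -0.1, 0, 0, 0], [0, 0, 0, -0.3, 0, 0, 0], [0, 0, 0, -0.6, 0, 0, 0], [0, 0, 0, -0.9, 0, 0, 0], [0, 0, 0, -1.0, 0, 0, 0], [0, 0, 0, -1.0, 0, 0, 0]]])

```text
time: 32.22
tool_pos: [0.4553, 0.1018, 0.1217]
tcp_rot: [[0.0, 1.0, 0.002], [1.0, -0.0, 0.0], [0.0, 0.002, -1.0]]
wrist_force: [-0.7, 0.8, -0.6]
opening: 0.0857
gripper_force: 0.0
```

```bash
python3 ks.py | grep -v wrist; python3 -c "
from bench import arm;import cv2
cv2.imwrite('pics/end.png',arm.grab_frame('scene')['pixels'])"
```

```text
[0.4553 0.1018 0.1217]
scene red 0.054 457.1 102.4 r 16.0
scene yellow 0.054 466.2 45.2 r 16.1
scene green 0.054 474.5 -12.0 r 15.3
scene blue 0.054 484.0 -70.1 r 15.4
```

View pics/end.png

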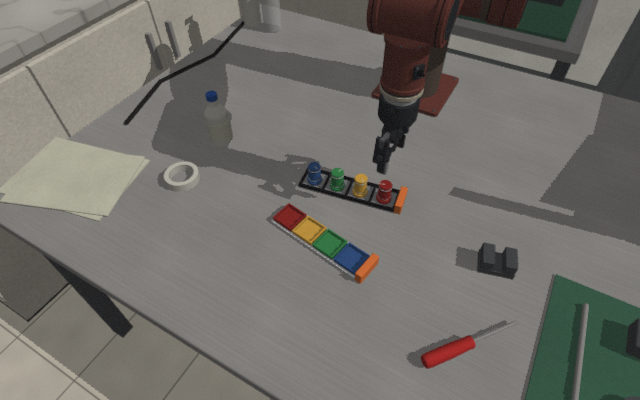

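All four knobs stand upright in the tray: blue (314,174), green (338,180), yellow (361,185) and red (385,191). Red is next to the orange end, the bottle and V-block haven't moved, and the gripper is clear.

```bash
python3 -c "
from bench import arm;print(arm.hand_in())"
```

```text
the job is handed in; nothing more can be done
None
```

I moved all four knobs into the tray in reverse order: blue farthest from the orange end, then green, yellow and red. All stand upright in their pockets, and I handed the job in at about 32 s; the hand-in returned no verdict.

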